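# Measure a swingarm bush in the bench caliper

### The arm

A 6-joint arm with a two-finger parallel gripper is mounted at the origin on the work surface. World frame = base frame: x ahead of the robot, y to its left, z up, the work surface at z = 0. Lengths are in m, angles in rad, forces in N, time in s.
With the tool pointing down it reaches from about 0.25 to 0.775 m from the base axis. Payload 4 kg.
Tool frame: the origin (TCP) lies between the finger pads; the fingertips stand 11 mm ahead of it and the grasp point (between the pads) lies 8 mm behind it; z points along the fingers, y is the direction in which the jaws open and shut (so a half turn about z gives the same grasp; the last joint's range is limited). The gripper opens to 94 mm and grips with 3 to 60 N. Pads are 16 mm wide; open, the fingers measure 119 mm over their backs; the gripper's body (75 mm by 177 mm) begins 78 mm behind the grasp point.
Start: joints at [-1.275, 0.087, 1.371, -0, 1.684, -0.103], TCP at [0.214, -0.507, 0.217] pointing down, gripper open.
Joint ranges: [-3.1, 3.1], [-0.76, 2.03], [0.27, 2.55], [-1.08, 4.22], [0.17, 2.65], [-2.57, 2.57]. Speed limits (rad/s): [2.79, 2.79, 3.14, 3.14, 3.14, 3.14].

### API

Orientations are given as [roll, pitch, yaw] about the fixed x, y, z axes, in that order (R = Rz(yaw) Ry(pitch) Rx(roll)).
In Python, from bench import get_obs, cams, ticket gives the robot as it stands. The module is installed in compiled form; this text tells all that it offers.
- The arm moves only by the shell command python3 -m crank 'ROWS'. ROWS is JSON, a list of rows, each an object of numbers: "tx", "ty", "tz": the shift along the tool's x, y, z in cm; "twist": the turn about the tool's z in degrees; "grip": the opening, from 0 (shut) to 1 (fully open). In form: [{"tx": .., "ty": .., "tz": .., "twist": .., "grip": ..}, ...]. A call has 1 to 12 rows; each row shifts and turns the commanded pose from where the row before left it, along the tool's axes as they then stand; what a row does not reach is not made up. A row lasts 1/8 s, in which the tool goes at most 62.5 mm and 10.7 degrees, less where a joint would pass 70% of its speed; a pose out of reach is approached as far as the arm can. A call is refused whole if a number of a shift passes 6.25 or a number of a turn 10.7, either way. A call with a gripper value outside its range is refused whole. The fingers move at their own pace and stop on an object; the grip force is fixed at half the most. Time passes only in rows, so rows that do not move let the fingers close. It gives the time, the measured TCP pose, the force and the opening at its end, in the units of the state.
- get_obs(): the state, without advancing time (a new reading comes with each control period).
- cams.snapshot(name): name is "side" or "top"; returns a dict with "frame" (384x512x3 uint8, red, green, blue), "intrinsics" (3x3 intrinsics, pixels), "R" (3x3) and "t" (3): a world point X has camera coordinates R X + t. Camera axes: x right, y down, z forward; pixel columns grow to the right and rows downward; lengths in m; the calibration is good to about 2 mm. A picture is of the moment at which its call begins. There is no depth.
- ticket.close_job(): hands the job in, once; it reports no verdict.
Trained networks look in a picture, given as the dict that the camera call returned (one of the last four; its "shot" number tells which), for a name from the list of things; names that differ only in an ending like _2 or _b are one class to them, and where a whole thing is asked for, a point or a joint stands for the part that bears it (a point fixed in the world has none). Each returns a list of dicts, best first, with "conf" (0 to 1); they miss things now and then, are a little off and sometimes report something else, mostly with a low value. They report only what shows in the picture. A call takes as long as a camera call. They do not tell look-alikes from the thing itself.
- cams.outline_of(picture, query): "region" (384x512 bool, what is visible of it) and "centre" ([column, row] in pixels, amid what is visible of it).
The state is a dict: "time": time; "joint_positions": joint angles; "qvel": joint speeds; "joint_torque": joint torques, N m; "tool_pos": TCP position; "ee_rot": TCP orientation; "wrist_force": force on the tool from outside, world axes, zero at the start; "wrist_torque": the same for the moment, N m; "width": finger opening in m.
Only numpy, scipy, OpenCV 4.12 (cv2) and the standard library are available. Lean on these libraries where they do the work, as an engineer would, in place of code of your own. Each camera call takes 0.05 s, during which the arm holds its last target.

### The job

Stand the brass-coloured bush upright on the caliper stand between the two jaws and let go of it. Then gently close the sliding jaw until the bush is touched by both jaws, without tilting the sliding jaw, and finally press the red lock lever down flat. Leave the bush held between the jaws and leave the other things where they are.

Things in the scene. Friction and masses are not known exactly. Their poses are not given: they have to be found in the camera images.
- caliper: Bench caliper on a fixed green stand plate, 170 (x) x 300 (y) x 12 mm; its yaw varies within 0.35 rad. Origin: centre of the plate's underside, on the bench; x points from the beam to the jaw ends, y is the way the sliding jaw closes. Steel beam along y at x = -45 mm, 24 mm wide, top at z = 29 mm. The bush stands on the plate's top, z = 12 mm, centred at x from -14 to +25 mm.
- fixed_jaw: The fixed steel jaw; origin and axes coincide with those of caliper. Its face is at y = +100 mm and looks to -y. Both jaws reach from the beam to x = +30 mm and cover z = 20 to 32 mm.
- jaw: Slider with the sliding jaw. Origin on the beam line (caliper x -45, z 26 mm), axes as the caliper's when square; jaw face 32 mm along its +y. Its block: x +-22, y -35 to +22, top at caliper z 36 mm. It has play: it turns about its vertical axis against a spring (5 N m/rad), so pushing the jaw away from the beam line, or squeezing hard, tilts it; keep it within 4 degrees (0.07 rad).
- thumb_pad (a point): Centre line of the rear push face (looks to -y) of the yellow upright thumb pad, on the beam line, 34 mm behind (-y of) the origin of jaw, at caliper z = 58 mm. The pad is 24 mm wide (x), 8 mm thick (y), from caliper z = 36 to 70 mm. Push it to +y of the caliper to close the jaw.
- slide (a joint): Slider travel in m: the jaws are 0.090 m minus this value apart (0 = 90 mm open); grows as the jaw closes, up to 0.085. It starts between 0 and 0.028. Sliding friction 4 N plus light damping; it stays where it is left.
- lock (a joint): Red lock lever angle in rad: 0 = raised at 0.7 rad above level, 0.7 = pressed down level (its stop). It starts between 0 and 0.15. Stiff hinge of 0.08 N m (about 2 N near its end); it stays where it is left.
- lock_tip (a point): Centre of the 15 mm red ball at the end of the lock lever, 56 mm from the lever's pivot; the lever is a 9 mm rod. The pivot lies in the frame of jaw at x = -10, y = 0, z = +18 mm (caliper z = 44 mm); the lever points to -x of the caliper and upward, and swings down about an axis parallel to y.
- bush_center (a point): Centre (half-way up) of the brass-coloured bush: an upright hollow-looking cylinder, 34 mm in diameter, 64 mm tall, about 220 g (0.7 to 1.3 times), standing in the blue tray; its z axis is its own axis. The tray floor is 5 mm thick, so the centre starts 37 mm above the bench.
- sleeve_center (a point): Centre of the dark steel sleeve, 28 mm in diameter, 55 mm tall, in the blue tray: a bystander.
- spacer_center (a point): Centre of the aluminium spacer, 38 mm in diameter, 46 mm tall, in the blue tray: a bystander.
- tray: Fixed shallow blue tray, 130 (x) x 270 (y) x 16 mm, walls and floor 5 mm thick; origin at the centre of its underside. The three turned parts stand in a row along its y, about 85 mm apart, in any order.
- oil: Yellow oil bottle, 56 mm in diameter, 130 mm tall, origin at its foot: a bystander.
- spanner: Steel spanner, 120 mm long, lying on the bench between the caliper and the tray: a bystander.
Things that resemble listed ones, but are neither listed nor needed, are in the scene too. Of the things like the part that bears bush_center, leave any that is orange or pink; of the rest the larger one is meant.

How it is judged:
On the way, in this order (a step that is already met when the one before it is completed fails the run):
1. the bush stands upright on the stand plate between the open jaws, let go (x of bush_center in the frame of caliper between -0.02 and 0.03 m and y of bush_center in the frame of caliper below 0.086 m and y of bush_center in the frame of jaw above 0.046 m and z of bush_center in the frame of caliper between 0.041 and 0.047 m and angle between bush_center's own z axis and vertical below 0.1 rad and contact force between the fingers and bush below 0.1 N), for 0.2 s.
2. both jaws touch the bush (contact force between each of jaw, fixed_jaw and bush above 0.3 N and angle between bush_center's own z axis and vertical below 0.1 rad), for 0.1 s.
At the end, for the whole second after the job is handed in: The bush stands upright (within 0.1 rad) on the stand plate, its centre at caliper x from -20 to +30 mm, at rest and still against both jaws (no gap over about 1.8 mm on either side); the sliding jaw is within 0.07 rad of square; the lock lever is pressed down beyond 0.58 rad (value of joint lock above 0.58 rad and angle between the y axis of jaw and the y axis of caliper, either way round below 0.07 rad and x of bush_center in the frame of caliper between -0.02 and 0.03 m and z of bush_center in the frame of caliper between 0.041 and 0.047 m and angle between bush_center's own z axis and vertical below 0.1 rad and linear speed of bush below 0.02 m/s and y of bush_center in the frame of jaw between 0.046 and 0.0508 m and y of bush_center in the frame of caliper between 0.0812 and 0.086 m); the robot touches nothing.
It fails at once if the sliding jaw tilted by more than 0.07 rad (angle between the y axis of jaw and the y axis of caliper, either way round above 0.07 rad).
It fails at once if a bystander was moved by more than 30 mm (distance of any of sleeve_center, spacer_center, oil, spanner from where it was at the start of the episode above 0.03 m).
It also fails if it takes over 72 s, if anything falls off the work surface, if the arm or the gripper's body presses on something with over 40 N, if the wrist force passes 120 N, or if a joint passes its speed limit or range.

## Working session

There is one attempt and no reset: what is moved stays moved. The work goes in short steps, Python scripts to look and compute and a shell command to move; the robot and the scene stay as the last step left them, time stands still between calls to the robot, and variables do not carry over. Pictures are saved under pics/ and viewed, and the job is handed in when it is done.

```bash
mkdir -p pics
cat > h.py <<'E'
import numpy as np, cv2
from bench import get_obs, cams, ticket
def save(p,name,crop=None,s=1):
    f=p["frame"][:,:,::-1]
    if crop: x0,y0,x1,y1=crop; f=f[y0:y1,x0:x1]
    cv2.imwrite("pics/"+name,cv2.resize(f,None,fx=s,fy=s,interpolation=cv2.INTER_CUBIC))
def ray(p,uv):
    K,R,t=map(np.array,(p["intrinsics"],p["R"],p["t"]))
    d=R.T@np.linalg.solve(K,[uv[0],uv[1],1]); return -R.T@t,d
def atz(p,uv,z):
    o,d=ray(p,uv); return o+d*(z-o[2])/d[2]
def proj(p,X):
    c=np.array(p["R"])@np.array(X)+np.array(p["t"]); q=np.array(p["intrinsics"])@c; return q[:2]/q[2]
def tri(p1,u1,p2,u2):
    o1,d1=ray(p1,u1);o2,d2=ray(p2,u2); d1/=np.linalg.norm(d1);d2/=np.linalg.norm(d2)
    s=np.linalg.lstsq(np.array([d1,-d2]).T,o2-o1,rcond=None)[0]
    a=o1+s[0]*d1;b=o2+s[1]*d2; return (a+b)/2,np.linalg.norm(a-b)
E
python3 - <<'E'
from h import *
np.set_printoptions(precision=3,suppress=True)
o=get_obs();print(o["time"],o["tool_pos"],o["ee_rot"],o["width"])
for n in("top","side"):
    p=cams.snapshot(n); save(p,n+"0.png",s=1.5)
    print(n,"cam at",ray(p,(256,192))[0],ray(p,(256,192))[1])
    for q in("bush_center","sleeve_center","spacer_center","caliper","jaw","thumb_pad","lock_tip","tray","oil","spanner"):
        for r in cams.outline_of(p,q)[:4]:
            ys,xs=np.where(r["region"]);print(q,round(r["conf"],2),np.round(r["centre"],1),xs.min(),xs.max(),ys.min(),ys.max(),len(xs))
E
```

```text
0.0 [ 0.213 -0.506  0.215] [-3.139 -0.     0.399] 0.09401303236646986
top cam at [0.428 0.016 1.162] [ 0.193 -0.028 -0.981]
bush_center 0.79 [161.6 222.6] 152 169 214 230 228
bush_center 0.66 [147.1 279.5] 139 149 277 284 73
bush_center 0.64 [182.2 157.7] 172 187 151 169 229
bush_center 0.42 [327.2 246.5] 314 345 214 270 727
caliper 0.96 [324.7 230.1] 261 393 180 278 8241
jaw 0.93 [326.5 247.6] 314 346 214 270 779
thumb_pad 0.62 [326.5 243.5] 313 345 214 269 766
lock_tip 0.45 [327.1 251.5] 323 331 247 270 85
tray 0.79 [169.4 218.7] 104 222 182 263 5115
oil 0.74 [326.  226.3] 261 392 180 278 8072
oil 0.72 [256.  130.9] 244 266 117 148 570
spanner 0.8 [246.2 286.9] 240 256 257 305 469
side cam at [0.311 0.883 0.592] [ 0.264 -0.844 -0.467]
bush_center 0.93 [301.9 313.2] 292 307 301 329 384
bush_center 0.89 [160.3 251.6] 151 169 234 269 614
bush_center 0.81 [225.2 279.7] 218 238 258 298 741
bush_center 0.75 [317.9 276.5] 307 323 260 290 405
sleeve_center 0.64 [249.8 254.2] 241 255 241 272 394
spacer_center 0.76 [185.1 301.5] 177 199 284 320 718
caliper 0.93 [287.8 200. ] 225 342 165 231 4178
jaw 0.67 [287.9 198.9] 224 341 165 231 4328
jaw 0.64 [311.8 184.5] 274 329 170 198 598
jaw 0.27 [268.  204.5] 252 286 197 214 258
thumb_pad 0.79 [305.3 188.6] 273 329 169 199 685
lock_tip 0.51 [318.5 181.6] 309 328 176 185 70
tray 0.94 [219.6 300.2] 149 294 246 351 5931
oil 0.58 [170.2 192.2] 156 182 162 219 1175
spanner 0.57 [322.9 245.7] 296 351 236 255 454
```

View pics/top0.png

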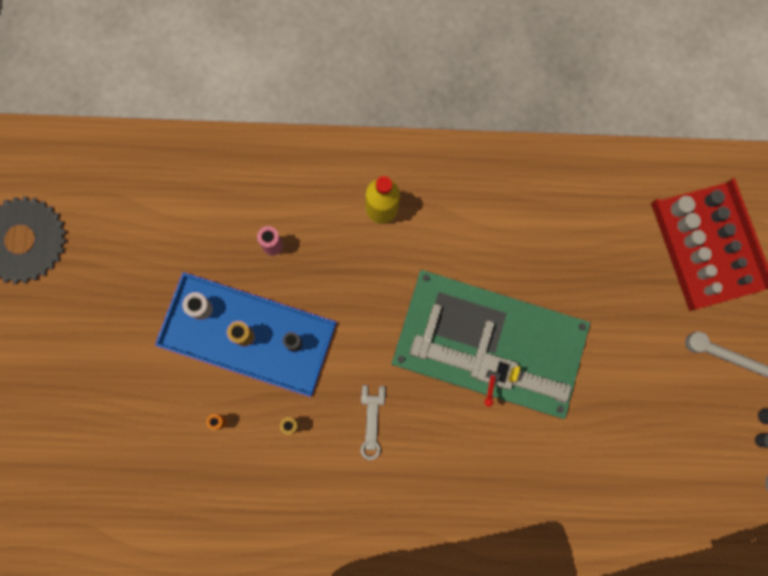

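View pics/side0.png

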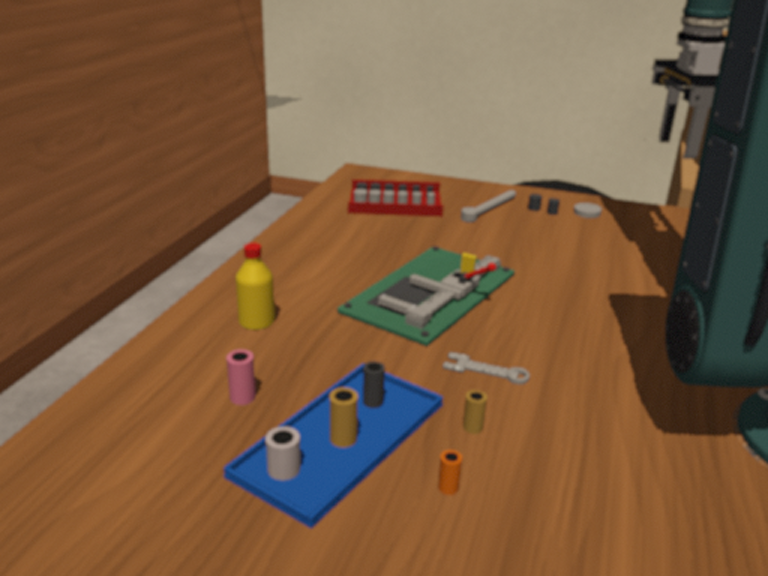

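Side-view candidates for the bush (native pixels):
- Brass in the tray (225,280)
- Smaller brass outside the tray (317,276)
- Pink (160,252)
- Orange (302,313)

Pink and orange are excluded. The tray one is the larger of the two brass ones, and it stands in the tray as described. I'll confirm in a crop and fit poses.

```bash
cat >> h.py <<'E'
from scipy.optimize import minimize
def hullmask(p,pts,S=4):
    q=np.array([proj(p,x) for x in pts]); h=cv2.convexHull(((q+0.5)*S).astype(np.float32)).reshape(-1,2)
    m=np.zeros((384*S,512*S),np.uint8); cv2.fillConvexPoly(m,np.round(h*16).astype(np.int32),1,shift=4)
    return cv2.resize(m.astype(np.float32),(512,384),interpolation=cv2.INTER_AREA)
def cyl(x,y,z0,h,d):
    a=np.linspace(0,2*np.pi,40)[:-1]; return [(x+d/2*np.cos(t),y+d/2*np.sin(t),z) for t in a for z in(z0,z0+h)]
def fit(views,gen,x0,step):
    def cost(x):
        c=0
        for p,m in views:
            r=hullmask(p,gen(x)); c+=1-np.minimum(r,m).sum()/np.maximum(r,m).sum()
        return c
    s=np.vstack([x0]+[np.array(x0)+np.eye(len(x0))[i]*step[i] for i in range(len(x0))])
    r=minimize(cost,x0,method="Nelder-Mead",options=dict(initial_simplex=s,xatol=1e-4,fatol=1e-4)); return r.x,r.fun
def plate(x):
    c,s=np.cos(x[2]),np.sin(x[2]); return [(x[0]+c*a-s*b,x[1]+s*a+c*b,z) for a in(-.085,.085) for b in(-.15,.15) for z in(0,.012)]
def best(p,q,near=None):
    rs=cams.outline_of(p,q)
    if near is not None: rs=[r for r in rs if np.hypot(*(np.array(r["centre"])-near))<12]
    return rs[0]["region"].astype(np.float32) if rs else None
E
python3 - <<'E'
from h import *
np.set_printoptions(precision=4,suppress=True)
T=cams.snapshot("top");S=cams.snapshot("side")
mT=best(T,"bush_center",(161,222));mS=best(S,"bush_center",(225,280))
save(S,"bushcrop.png",(140,220,340,350),4)
x0=atz(S,(225,280),.037)[:2];print(x0,atz(T,(159,220),.069))
for v in([(S,mS),(T,mT)],[(S,mS)],[(T,mT)]): print("bush",fit(v,lambda x:cyl(x[0],x[1],.005,.064,.034),x0,[.01,.01]))
print("bush other size",fit([(S,mS),(T,mT)],lambda x:cyl(x[0],x[1],.005,x[2],x[3]),[*x0,.064,.034],[.01,.01,.01,.005]))
cT=best(T,"caliper");cS=best(S,"caliper")
y0=[*atz(T,(326,230),.0)[:2],-.25]
for v in([(T,cT),(S,cS)],[(T,cT)],[(S,cS)]): print("cal",fit(v,plate,y0,[.01,.01,.05]))
save(T,"calcrop.png",(250,170,400,285),5)
E
```

```text
[0.5693 0.2212] [0.5686 0.2124 0.069 ]
bush (array([0.5668, 0.2135]), np.float64(0.17159491777420044))
bush (array([0.566 , 0.2154]), np.float64(0.061596691608428955))
bush (array([0.5679, 0.2138]), np.float64(0.07824724912643433))
bush other size (array([0.567 , 0.214 , 0.0609, 0.0332]), np.float64(0.12788522243499756))
cal (array([ 0.5691, -0.1959, -0.2651]), np.float64(0.09793007373809814))
cal (array([ 0.5689, -0.1967, -0.2764]), np.float64(0.023450255393981934))
cal (array([ 0.5685, -0.1986, -0.2452]), np.float64(0.06415092945098877))
```

View pics/bushcrop.png

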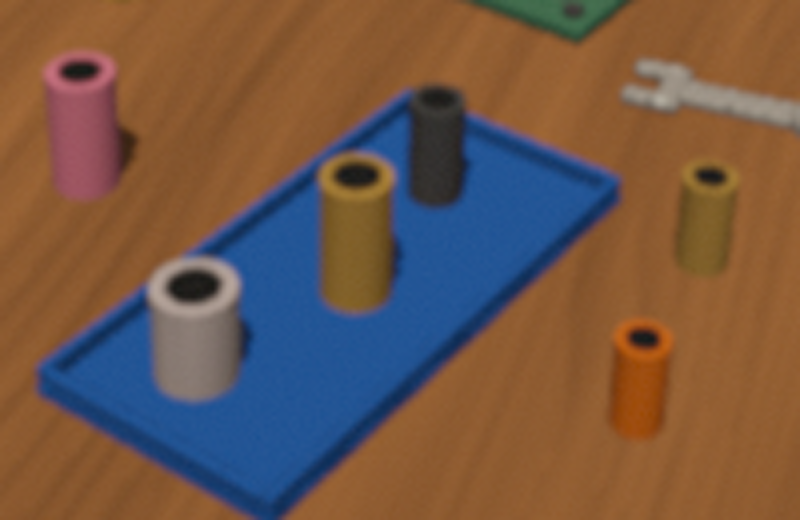

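View pics/calcrop.png

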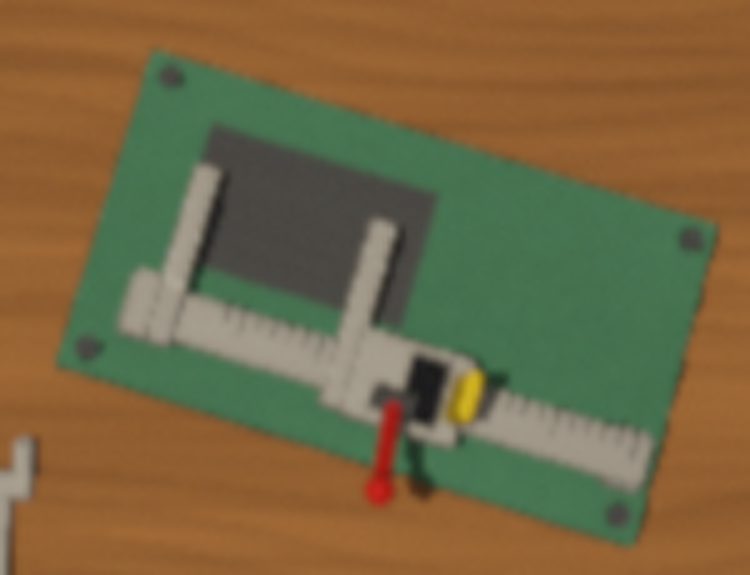

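The crop confirms the tray bush: tall brass at native (228,280) in the side view, against the smaller olive-brass one at (317,275). In the top crop, native pixels, the fixed jaw is on the left (~290,215), the sliding jaw ~(324,225), the yellow pad ~(343,249) and the lever tip ~(325,268).

```bash
cat >> h.py <<'E'
CAL=np.array([.569,-.1972,-.272])
def c2w(l): c,s=np.cos(CAL[2]),np.sin(CAL[2]); return np.array([CAL[0]+c*l[0]-s*l[1],CAL[1]+s*l[0]+c*l[1],l[2]])
def w2c(w): c,s=np.cos(CAL[2]),np.sin(CAL[2]); d=np.array(w)[:2]-CAL[:2]; return np.array([c*d[0]+s*d[1],-s*d[0]+c*d[1],w[2]])
def box(img,p,x,y,z,off,s,col):
    P={}
    import itertools
    for i,j,k in itertools.product((0,1),repeat=3): P[i,j,k]=tuple(np.int32(np.round((proj(p,c2w((x[i],y[j],z[k])))+.5-off)*s)))
    for a in P:
        for b in P:
            if sum(abs(np.array(a)-b))==1: cv2.line(img,tuple(map(int,P[a])),tuple(map(int,P[b])),col,1)
def overlay(p,name,crop,s,slide):
    x0,y0,x1,y1=crop; f=cv2.resize(np.ascontiguousarray(p["frame"][y0:y1,x0:x1,::-1]),None,fx=s,fy=s,interpolation=cv2.INTER_CUBIC)
    o=np.array([x0,y0])
    box(f,p,(-.085,.085),(-.15,.15),(0,.012),o,s,(255,255,255))
    box(f,p,(-.057,.03),(.1,.1),(.02,.032),o,s,(255,0,255))
    js=-.022+slide   # jaw origin y: face at 100-90+slide = 10mm+slide
    box(f,p,(-.045,.03),(js+.032,js+.032),(.02,.032),o,s,(255,255,0))
    box(f,p,(-.057,-.033),(js-.034,js-.026),(.036,.07),o,s,(0,0,255))
    cv2.imwrite("pics/"+name,f)
E
python3 - <<'E'
from h import *
np.set_printoptions(precision=4,suppress=True)
T=cams.snapshot("top");S=cams.snapshot("side")
for p,n in((T,"T"),(S,"S")):
    h=cv2.cvtColor(p["frame"],cv2.COLOR_RGB2HSV); m=cv2.inRange(h,(24,150,120),(35,255,255))
    n_,l,st,ce=cv2.connectedComponentsWithStats(m)
    print(n,[(np.round(ce[i],1),st[i,4]) for i in range(1,n_) if st[i,4]>5])
    m=cv2.inRange(h,(0,180,100),(4,255,255))|cv2.inRange(h,(175,180,100),(180,255,255))
    n_,l,st,ce=cv2.connectedComponentsWithStats(m)
    print(n,'red',[(np.round(ce[i],1),st[i]) for i in range(1,n_) if st[i,4]>5])
for u in((343.4,249.2),): print("pad top local",w2c(atz(T,u,.068)))
for u in((323.8,213.8),(320.5,233)): print("jaw face?",w2c(atz(T,u,.032)))
for u in((294.5,203.6),(285.5,230.5)): print("fixed face?",w2c(atz(T,u,.032)))
overlay(T,"ovT.png",(250,170,400,285),5,.018); overlay(S,"ovS.png",(215,155,350,240),5.5,.018)
E
```

```text
T [(array([251.5, 133.6]), np.int32(199)), (array([343.2, 248.7]), np.int32(37))]
T red [(array([255.7, 122.8]), array([252, 118,   9,  11,  77], dtype=int32)), (array([476. , 165.6]), array([ 435,  120,   77,   86, 2926], dtype=int32)), (array([326.5, 260.8]), array([324, 251,   6,  20,  57], dtype=int32))]
S [(array([312.3, 171.8]), np.int32(21)), (array([168. , 190.5]), np.int32(443))]
S red [(array([236.2, 122.5]), array([235, 120,   5,   7,  13], dtype=int32)), (array([245.6, 121.6]), array([244, 121,   4,   3,   7], dtype=int32)), (array([259.1, 122.9]), array([252, 121,  15,   7,  35], dtype=int32)), (array([267.9, 135.9]), array([233, 122,  62,  22, 520], dtype=int32)), (array([167.8, 166.4]), array([163, 162,  10,  10,  78], dtype=int32)), (array([321.1, 180.1]), array([311, 176,  19,   9,  41], dtype=int32))]
pad top local [-0.0474 -0.0416  0.068 ]
jaw face? [0.0271 0.0206 0.032 ]
jaw face? [-0.0211  0.0157  0.032 ]
fixed face? [0.0301 0.0969 0.032 ]
fixed face? [-0.0406  0.0994  0.032 ]
```

View pics/ovT.png

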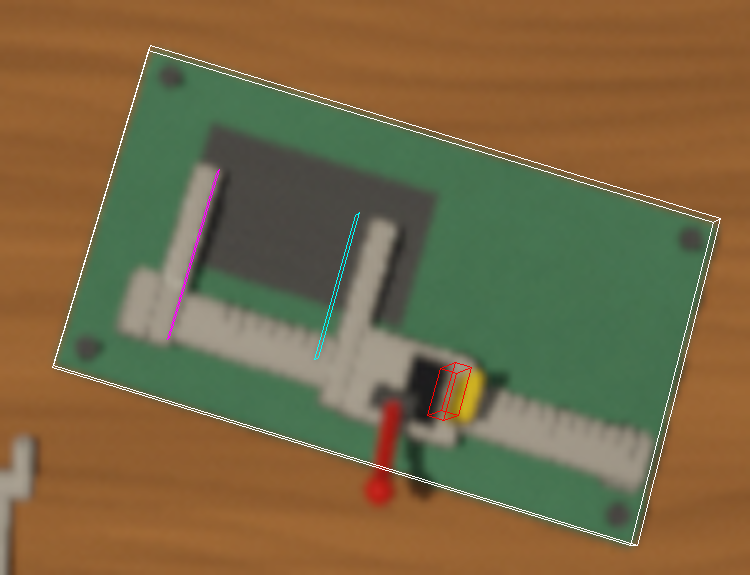

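View pics/ovS.png

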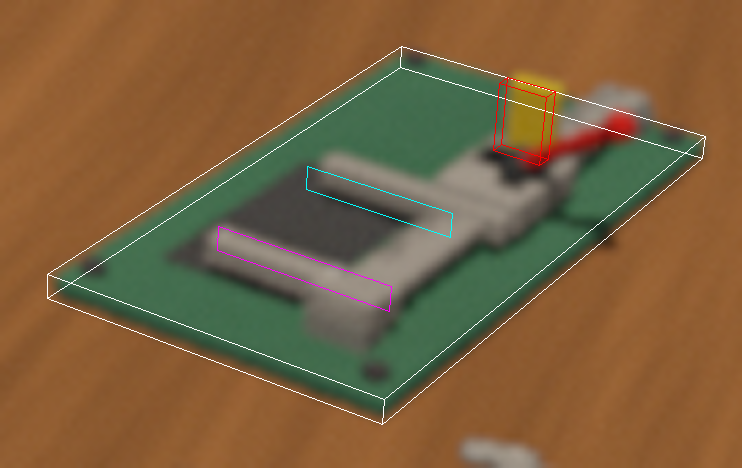

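The overlay matches the plate and fixed jaw. The slide is about 8–9 mm smaller than I drew it, so roughly 0.009. Next I turn the tool square to the caliper and tray, then head to the bush.

```bash
python3 -m crank '[{"twist":9.6,"grip":0.65},{"twist":9.6},{"twist":9.6},{"twist":9.6},{"tx":0.9,"ty":-4.9},{"tx":0.9,"ty":-4.9},{"tx":0.9,"ty":-4.9},{"tx":0.9,"ty":-4.9},{"tx":0.9,"ty":-4.9},{"tx":0.9,"ty":-4.9},{"tx":0.9,"ty":-4.9},{"tx":0.9,"ty":-4.9}]'
python3 -m crank '[{"tx":0.9,"ty":-4.9},{"tx":0.9,"ty":-4.9},{"tx":0.9,"ty":-4.9},{"tx":0.9,"ty":-4.9},{"tx":0.9,"ty":-4.9},{"tx":0.9,"ty":-4.9},{"tx":0.9,"ty":-4.9},{"tx":0.9,"ty":-4.9},{}]'
cat >> h.py <<'E'
def delta(target,yaw=None):
    o=get_obs(); from scipy.spatial.transform import Rotation as Ro
    R=Ro.from_euler("xyz",o["ee_rot"]).as_matrix(); d=R.T@(np.array(target)-o["tool_pos"])
    print("t",round(o["time"],2),"pos",np.round(o["tool_pos"],4),"rot",np.round(o["ee_rot"],3),"w",round(o["width"],4),"F",np.round(o["wrist_force"],2),"need cm",np.round(d*100,2), "twist" , None if yaw is None else np.round(-np.degrees(yaw-o["ee_rot"][2]),2))
E
python3 -c "
from h import *
delta([.567,.2142,.042],-.272)"
```

```text
t 1.5 pos [ 0.2136 -0.5069  0.2165] rot [3.141 0.    0.399] w 0.0938 F [-0.86  0.94 -0.25] need cm [ 60.57 -52.73  17.44] twist 38.43invalid input at $[0]: expected keys tx, ty, tz, twist, grip
invalid input at $[0]: expected keys tx, ty, tz, twist, grip
```

Every row needs all five keys.

```bash
python3 -m crank '[{"tx":0,"ty":0,"tz":0,"twist":9.6,"grip":0.65},{"tx":0,"ty":0,"tz":0,"twist":9.6,"grip":0.65},{"tx":0,"ty":0,"tz":0,"twist":9.6,"grip":0.65},{"tx":0,"ty":0,"tz":0,"twist":9.6,"grip":0.65},{"tx":0.9,"ty":-4.9,"tz":0,"twist":0,"grip":0.65},{"tx":0.9,"ty":-4.9,"tz":0,"twist":0,"grip":0.65},{"tx":0.9,"ty":-4.9,"tz":0,"twist":0,"grip":0.65},{"tx":0.9,"ty":-4.9,"tz":0,"twist":0,"grip":0.65},{"tx":0.9,"ty":-4.9,"tz":0,"twist":0,"grip":0.65},{"tx":0.9,"ty":-4.9,"tz":0,"twist":0,"grip":0.65},{"tx":0.9,"ty":-4.9,"tz":0,"twist":0,"grip":0.65},{"tx":0.9,"ty":-4.9,"tz":0,"twist":0,"grip":0.65}]'
python3 -c "
from h import *
delta([.567,.2142,.042],-.272)"
```

```text
time: 3.0
tool_pos: [0.3885, -0.147, 0.2168]
ee_rot: [3.141, -0.001, -0.272]
wrist_force: [0.2, -0.5, -0.1]
width: 0.0614
t 3.0 pos [ 0.3885 -0.147   0.2168] rot [ 3.141e+00 -1.000e-03 -2.720e-01] w 0.0614 F [ 0.15 -0.46 -0.09] need cm [  7.48 -39.59  17.47] twist 0.02
```

```bash
python3 -m crank '[{"tx":0.9,"ty":-5,"tz":0,"twist":0,"grip":0.65},{"tx":0.9,"ty":-5,"tz":0,"twist":0,"grip":0.65},{"tx":0.9,"ty":-5,"tz":0,"twist":0,"grip":0.65},{"tx":0.9,"ty":-5,"tz":0,"twist":0,"grip":0.65},{"tx":0.9,"ty":-5,"tz":0,"twist":0,"grip":0.65},{"tx":0.9,"ty":-5,"tz":0,"twist":0,"grip":0.65},{"tx":0.9,"ty":-5,"tz":0,"twist":0,"grip":0.65},{"tx":0.9,"ty":-4.3,"tz":0,"twist":0,"grip":0.65},{"tx":0,"ty":0,"tz":4,"twist":0,"grip":0.65},{"tx":0,"ty":0,"tz":4,"twist":0,"grip":0.65},{"tx":0,"ty":0,"tz":0,"twist":0,"grip":0.65},{"tx":0,"ty":0,"tz":0,"twist":0,"grip":0.65}]'
python3 -c "
from h import *
delta([.567,.2142,.042],-.272)
S=cams.snapshot('side');save(S,'appr.png',(140,180,340,350),4)"
```

```text
time: 4.5
tool_pos: [0.5636, 0.2109, 0.1381]
ee_rot: [-3.141, -0.002, -0.272]
wrist_force: [1.0, 0.5, 0.2]
width: 0.0614
t 4.5 pos [0.5636 0.2109 0.1381] rot [-3.141e+00 -2.000e-03 -2.720e-01] w 0.0614 F [0.95 0.46 0.18] need cm [ 0.22 -0.4   9.61] twist 0.02
```

View pics/appr.png

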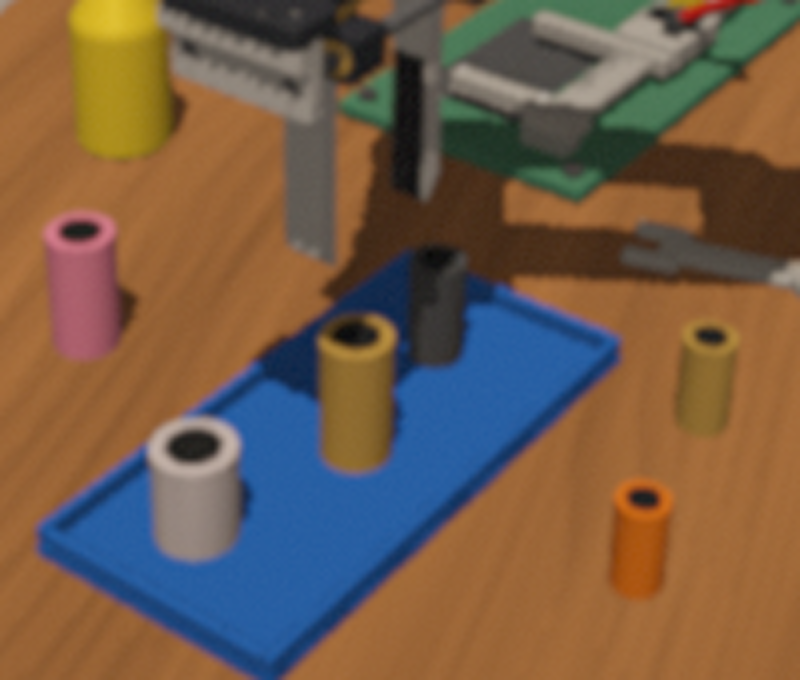

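The fingers straddle the bush from above (bush top at crop (357,330), fingers at (310,240) and (420,180)). Descending to grasp.

```bash
python3 -m crank '[{"tx":0.2,"ty":-0.4,"tz":2.4,"twist":0,"grip":0.65},{"tx":0,"ty":0,"tz":2.4,"twist":0,"grip":0.65},{"tx":0,"ty":0,"tz":2.4,"twist":0,"grip":0.65},{"tx":0,"ty":0,"tz":2.4,"twist":0,"grip":0.65},{"tx":0,"ty":0,"tz":0,"twist":0,"grip":0.65},{"tx":0,"ty":0,"tz":0,"twist":0,"grip":0.65}]'
python3 -c "
from h import *
delta([.567,.2142,.042],-.272)
S=cams.snapshot('side');save(S,'appr2.png',(140,180,340,350),4)"
```

```text
time: 5.3
tool_pos: [0.5673, 0.2144, 0.043]
ee_rot: [-3.14, -0.004, -0.272]
wrist_force: [0.1, 0.1, -0.2]
width: 0.0609
t 5.3 pos [0.5673 0.2144 0.043 ] rot [-3.14  -0.004 -0.272] w 0.0609 F [ 0.07  0.08 -0.16] need cm [-0.03  0.03  0.1 ] twist 0.02
```

View pics/appr2.png

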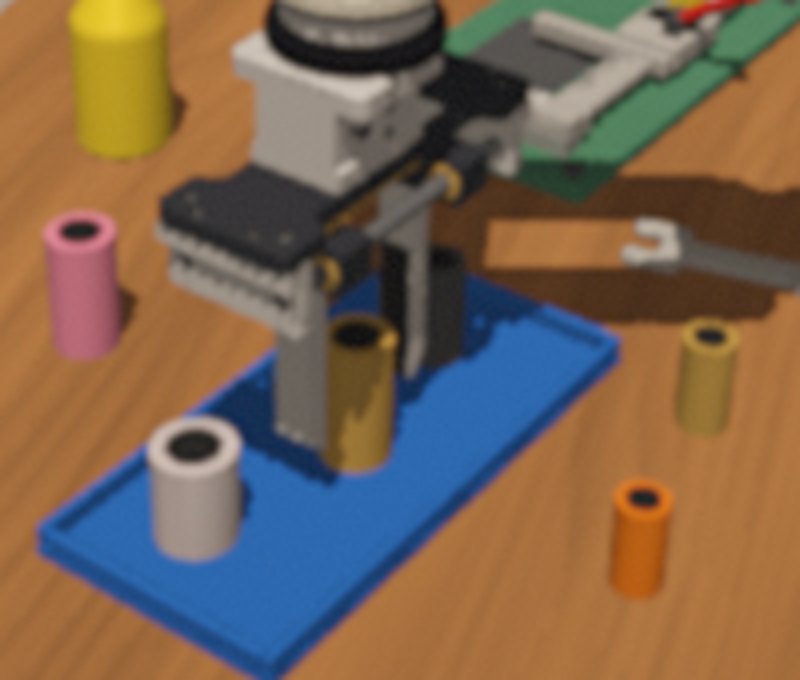

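The fingers' midpoint (crop ~(357,405)) coincides with the bush axis, so I close.

```bash
python3 -m crank '[{"tx":0,"ty":0,"tz":0,"twist":0,"grip":0.2},{"tx":0,"ty":0,"tz":0,"twist":0,"grip":0.2},{"tx":0,"ty":0,"tz":0,"twist":0,"grip":0.2},{"tx":0,"ty":0,"tz":0,"twist":0,"grip":0.2},{"tx":0,"ty":0,"tz":0,"twist":0,"grip":0.2},{"tx":0,"ty":0,"tz":0,"twist":0,"grip":0.2}]'
```

```text
time: 6.1
tool_pos: [0.5658, 0.2138, 0.0408]
ee_rot: [3.141, -0.0, -0.272]
wrist_force: [-1.0, -2.6, 2.6]
width: 0.0334
```

```bash
python3 -m crank '[{"tx":0,"ty":0,"tz":-1.5,"twist":0,"grip":0.2},{"tx":0,"ty":0,"tz":-2.5,"twist":0,"grip":0.2},{"tx":0,"ty":0,"tz":-2.5,"twist":0,"grip":0.2},{"tx":0,"ty":0,"tz":-2.5,"twist":0,"grip":0.2},{"tx":0,"ty":0,"tz":-2.5,"twist":0,"grip":0.2},{"tx":0,"ty":0,"tz":-1.5,"twist":0,"grip":0.2},{"tx":0,"ty":0,"tz":0,"twist":0,"grip":0.2},{"tx":0,"ty":0,"tz":0,"twist":0,"grip":0.2}]'
python3 -c "
from h import *
w=c2w([-.008,.062,.055]);print(w)
delta(w,-.272)
S=cams.snapshot('side');save(S,'lift.png',(140,130,340,330),3)"
```

```text
time: 7.1
tool_pos: [0.5651, 0.214, 0.1691]
ee_rot: [3.14, 0.002, -0.271]
wrist_force: [-0.3, 0.2, -2.4]
width: 0.034
[ 0.57795094 -0.13533013  0.055     ]
t 7.1 pos [0.5651 0.214  0.1691] rot [ 3.14e+00  2.00e-03 -2.71e-01] w 0.034 F [-0.31  0.22 -2.42] need cm [10.62 33.3  11.43] twist 0.04
```

View pics/lift.png

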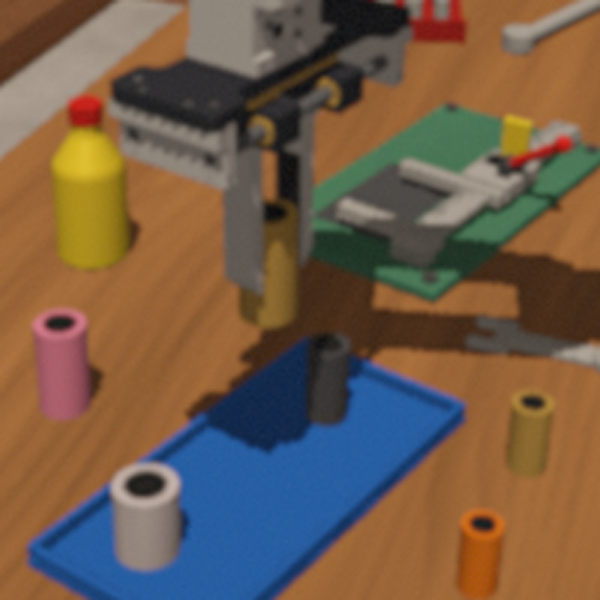

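The bush is lifted upright (about 2.4 N), and the bystanders have not moved. Carrying it to the caliper.

```bash
python3 -m crank '[{"tx":1.3,"ty":4.1,"tz":0,"twist":0,"grip":0.2},{"tx":1.3,"ty":4.2,"tz":0,"twist":0,"grip":0.2},{"tx":1.3,"ty":4.2,"tz":0,"twist":0,"grip":0.2},{"tx":1.3,"ty":4.2,"tz":0,"twist":0,"grip":0.2},{"tx":1.3,"ty":4.2,"tz":0,"twist":0,"grip":0.2},{"tx":1.4,"ty":4.2,"tz":0,"twist":0,"grip":0.2},{"tx":1.4,"ty":4.2,"tz":0,"twist":0,"grip":0.2},{"tx":1.3,"ty":4.0,"tz":0,"twist":0,"grip":0.2},{"tx":0,"ty":0,"tz":3,"twist":0,"grip":0.2},{"tx":0,"ty":0,"tz":2,"twist":0,"grip":0.2},{"tx":0,"ty":0,"tz":0,"twist":0,"grip":0.2},{"tx":0,"ty":0,"tz":0,"twist":0,"grip":0.2}]'
python3 -c "
from h import *
w=c2w([-.008,.062,.050])
delta(w,-.272)
S=cams.snapshot('side');overlay(S,'hov.png',(190,110,350,240),4.5,.009)
T=cams.snapshot('top');overlay(T,'hovT.png',(230,130,400,285),4,.009)"
```

```text
time: 8.65
tool_pos: [0.5788, -0.135, 0.1207]
ee_rot: [3.142, -0.0, -0.271]
wrist_force: [0.1, -0.1, -1.4]
width: 0.0335
t 8.65 pos [ 0.5788 -0.135   0.1207] rot [ 3.142 -0.    -0.271] w 0.0335 F [ 0.05 -0.11 -1.37] need cm [-0.07  0.05  7.07] twist 0.05
```

View pics/hov.png

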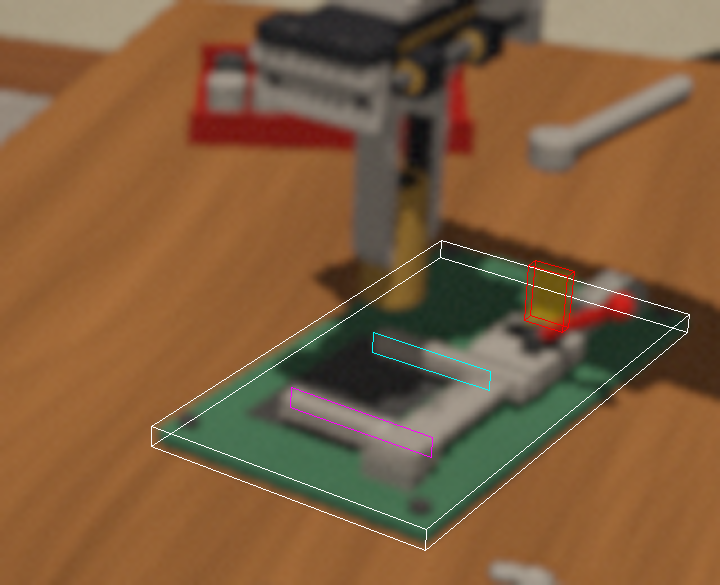

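View pics/hovT.png

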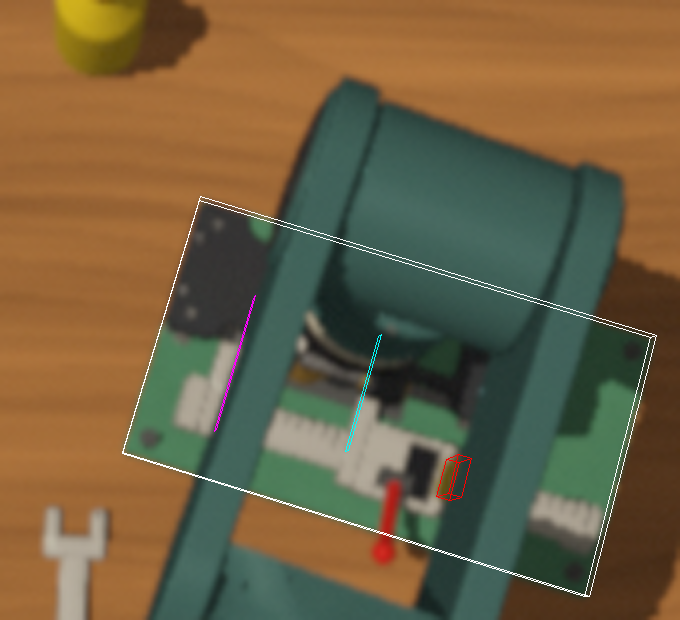

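The slide at 0.009 now matches the pad and jaw face, and the tool is where I expected. Descending, creeping at the end.

```bash
python3 -m crank '[{"tx":0,"ty":0,"tz":2,"twist":0,"grip":0.2},{"tx":0,"ty":0,"tz":2,"twist":0,"grip":0.2},{"tx":0,"ty":0,"tz":1.5,"twist":0,"grip":0.2},{"tx":0,"ty":0,"tz":0.8,"twist":0,"grip":0.2},{"tx":0,"ty":0,"tz":0.2,"twist":0,"grip":0.2},{"tx":0,"ty":0,"tz":0,"twist":0,"grip":0.2},{"tx":0,"ty":0,"tz":0,"twist":0,"grip":0.2},{"tx":0,"ty":0,"tz":0,"twist":0,"grip":0.2}]'
python3 -c "
from h import *
for i in range(1):
  w=c2w([-.008,.062,.049])
  delta(w,-.272)
S=cams.snapshot('side');save(S,'low.png',(215,130,350,235),5.5)
delta(w)
S=cams.snapshot('side');delta(w)"
```

```text
time: 9.75
tool_pos: [0.579, -0.1352, 0.0561]
ee_rot: [3.141, -0.001, -0.271]
wrist_force: [-0.7, -0.8, -1.7]
width: 0.0337
t 9.75 pos [ 0.579  -0.1352  0.0561] rot [ 3.141e+00 -1.000e-03 -2.710e-01] w 0.0337 F [-0.72 -0.79 -1.71] need cm [-0.09  0.04  0.71] twist 0.03
t 9.8 pos [ 0.5788 -0.1352  0.0559] rot [ 3.141e+00 -1.000e-03 -2.710e-01] w 0.0341 F [-0.45 -0.89 -2.7 ] need cm [-0.08  0.04  0.69] twist None
t 9.85 pos [ 0.5788 -0.1352  0.0558] rot [ 3.141e+00 -1.000e-03 -2.710e-01] w 0.0336 F [-0.15 -0.24 -1.25] need cm [-0.08  0.03  0.68] twist None
```

View pics/low.png

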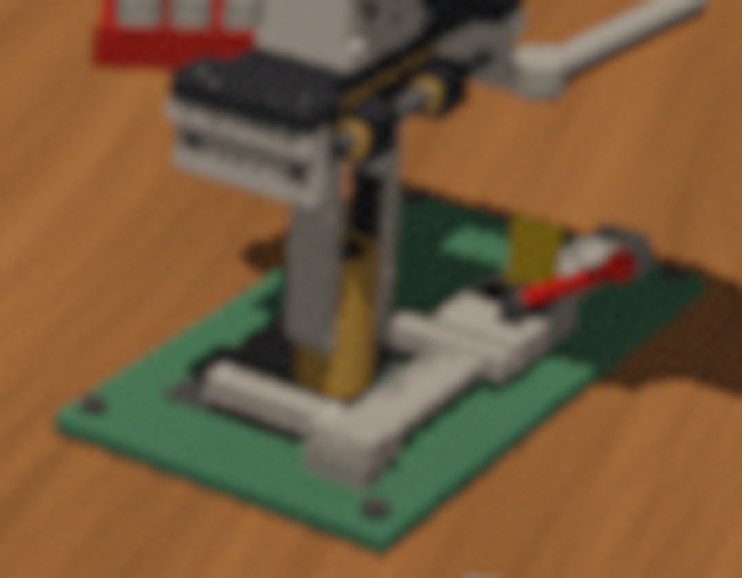

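```bash
python3 -m crank '[{"tx":0,"ty":0,"tz":0.3,"twist":0,"grip":0.2},{"tx":0,"ty":0,"tz":0.2,"twist":0,"grip":0.2},{"tx":0,"ty":0,"tz":0,"twist":0,"grip":0.2},{"tx":0,"ty":0,"tz":0,"twist":0,"grip":0.2}]'
python3 -m crank '[{"tx":0,"ty":0,"tz":0.1,"twist":0,"grip":0.2},{"tx":0,"ty":0,"tz":0,"twist":0,"grip":0.2},{"tx":0,"ty":0,"tz":0,"twist":0,"grip":0.2}]'
python3 -m crank '[{"tx":0,"ty":0,"tz":0.1,"twist":0,"grip":0.2},{"tx":0,"ty":0,"tz":0,"twist":0,"grip":0.2},{"tx":0,"ty":0,"tz":0,"twist":0,"grip":0.2}]'
```

```text
time: 10.35
tool_pos: [0.5786, -0.1351, 0.0504]
ee_rot: [3.142, 0.0, -0.271]
wrist_force: [0.3, -0.2, -2.8]
width: 0.0337
time: 10.72
tool_pos: [0.5786, -0.1351, 0.0495]
ee_rot: [3.142, -0.0, -0.271]
wrist_force: [-0.7, -0.2, -3.3]
width: 0.0334
time: 11.1
tool_pos: [0.5786, -0.1351, 0.0485]
ee_rot: [3.142, -0.0, -0.271]
wrist_force: [-0.5, -0.1, -2.6]
width: 0.0332
```

```bash
python3 -m crank '[{"tx":0,"ty":0,"tz":0.1,"twist":0,"grip":0.2},{"tx":0,"ty":0,"tz":0,"twist":0,"grip":0.2},{"tx":0,"ty":0,"tz":0,"twist":0,"grip":0.2}]'
python3 -m crank '[{"tx":0,"ty":0,"tz":0.05,"twist":0,"grip":0.2},{"tx":0,"ty":0,"tz":0,"twist":0,"grip":0.2},{"tx":0,"ty":0,"tz":0,"twist":0,"grip":0.2}]'
```

```text
time: 11.48
tool_pos: [0.5788, -0.1352, 0.0478]
ee_rot: [3.141, -0.001, -0.271]
wrist_force: [-0.4, -0.1, -0.6]
width: 0.0334
time: 11.85
tool_pos: [0.5788, -0.1352, 0.0478]
ee_rot: [3.141, -0.001, -0.271]
wrist_force: [-1.7, 0.7, 4.8]
width: 0.0339
```

Contact (+4.8 N at TCP z 47.8 mm, where the geometry puts it). I open the fingers partly and check before rising.

```bash
python3 -m crank '[{"tx":0,"ty":0,"tz":0,"twist":0,"grip":0.5},{"tx":0,"ty":0,"tz":0,"twist":0,"grip":0.55},{"tx":0,"ty":0,"tz":0,"twist":0,"grip":0.55},{"tx":0,"ty":0,"tz":0,"twist":0,"grip":0.55},{"tx":0,"ty":0,"tz":-1.5,"twist":0,"grip":0.55},{"tx":0,"ty":0,"tz":-2,"twist":0,"grip":0.55},{"tx":0,"ty":0,"tz":-4,"twist":0,"grip":0.55},{"tx":0,"ty":0,"tz":-4,"twist":0,"grip":0.55},{"tx":0,"ty":5,"tz":0,"twist":0,"grip":0.3},{"tx":0,"ty":5,"tz":0,"twist":0,"grip":0},{"tx":0,"ty":0,"tz":0,"twist":0,"grip":0},{"tx":0,"ty":0,"tz":0,"twist":0,"grip":0}]'
python3 - <<'E'
from h import *
np.set_printoptions(precision=4,suppress=True)
S=cams.snapshot('side');save(S,'rel.png',(215,130,350,235),5.5)
rs=[r for r in cams.outline_of(S,"bush_center") if r["centre"][1]<225]
for r in rs: print(r["conf"],r["centre"])
if rs:
    m=rs[0]["region"].astype(np.float32); x,c=fit([(S,m)],lambda x:cyl(x[0],x[1],.012,.064,.034),c2w([-.008,.062,0])[:2],[.008,.008]); print(x,c,w2c([*x,.044]))
delta(c2w([-.045,-.075,.06]),-.272)
E
```

```text
time: 13.35
tool_pos: [0.552, -0.2312, 0.1628]
ee_rot: [-3.141, -0.001, -0.272]
wrist_force: [0.2, -0.1, 0.9]
width: 0.0153
0.69 [274.4, 190.5]
[ 0.5831 -0.1389] 0.14915251731872559 [-0.0021  0.06    0.044 ]
t 13.45 pos [ 0.5522 -0.2304  0.1624] rot [-3.141 -0.001 -0.27 ] w 0.0074 F [ 0.44 -0.09  0.23] need cm [-3.79  3.85 10.24] twist 0.11
```

View pics/rel.png

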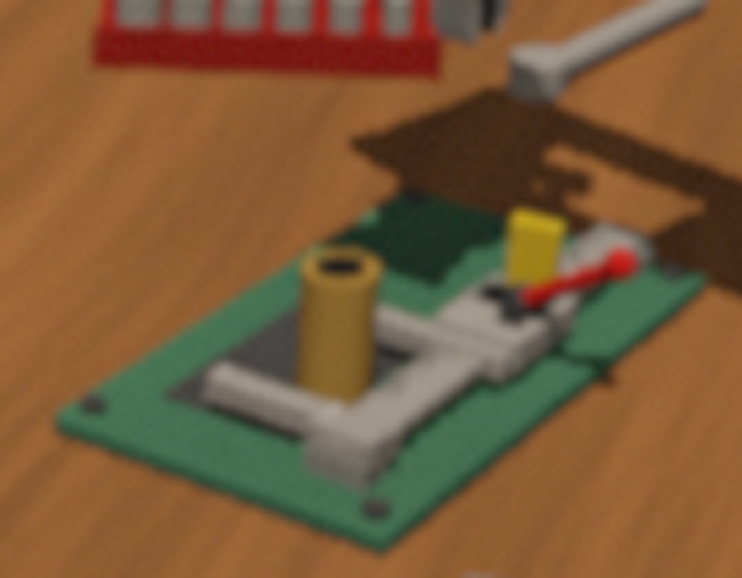

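The bush stands upright between the jaws, at about caliper (-5, 61) mm. In the crop its top is at (342,265) and its base at (337,395). Next I move behind the thumb pad with closed fingers.

```bash
python3 -m crank '[{"tx":-1.9,"ty":2.4,"tz":0,"twist":0,"grip":0},{"tx":-1.9,"ty":2.4,"tz":0,"twist":0,"grip":0},{"tx":0,"ty":0,"tz":0,"twist":0,"grip":0},{"tx":0,"ty":0,"tz":3.5,"twist":0,"grip":0},{"tx":0,"ty":0,"tz":3.5,"twist":0,"grip":0},{"tx":0,"ty":0,"tz":2.5,"twist":0,"grip":0},{"tx":0,"ty":0,"tz":0,"twist":0,"grip":0},{"tx":0,"ty":0,"tz":0,"twist":0,"grip":0}]'
python3 - <<'E'
from h import *
S=cams.snapshot('side');save(S,'beh.png',(215,130,350,235),5.5)
delta(c2w([-.045,-.0595,.06]),-.272)
E
```

```text
time: 14.45
tool_pos: [0.5036, -0.2672, 0.0683]
ee_rot: [3.141, -0.002, -0.27]
wrist_force: [1.0, 0.3, 0.5]
width: 0.0004
t 14.5 pos [ 0.5038 -0.2676  0.0688] rot [ 3.141e+00 -3.000e-03 -2.700e-01] w 0.0006 F [ 0.12 -0.06  0.48] need cm [-0.11 -2.58  0.88] twist 0.09
```

View pics/beh.png

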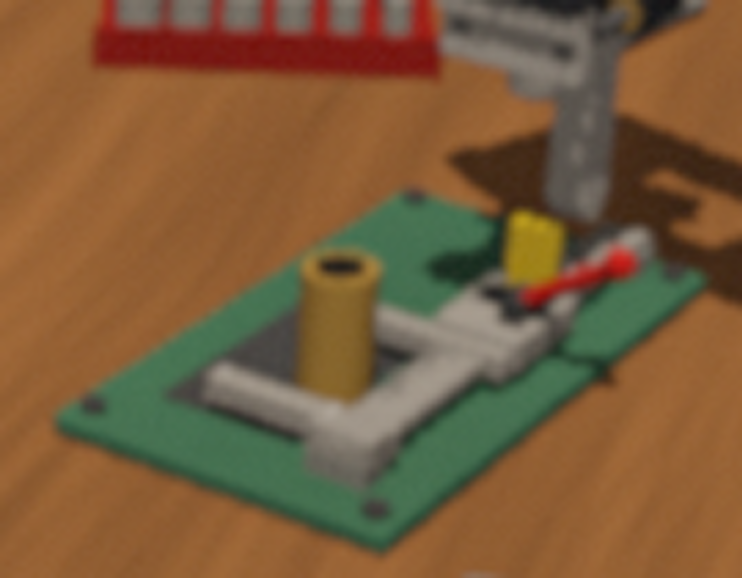

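```bash
python3 -m crank '[{"tx":-0.1,"ty":0,"tz":0.8,"twist":0.1,"grip":0},{"tx":0,"ty":-0.8,"tz":0,"twist":0,"grip":0},{"tx":0,"ty":-0.6,"tz":0,"twist":0,"grip":0},{"tx":0,"ty":-0.4,"tz":0,"twist":0,"grip":0},{"tx":0,"ty":-0.3,"tz":0,"twist":0,"grip":0},{"tx":0,"ty":0,"tz":0,"twist":0,"grip":0},{"tx":0,"ty":0,"tz":0,"twist":0,"grip":0}]'
python3 -m crank '[{"tx":0,"ty":-0.2,"tz":0,"twist":0,"grip":0},{"tx":0,"ty":-0.2,"tz":0,"twist":0,"grip":0},{"tx":0,"ty":-0.2,"tz":0,"twist":0,"grip":0},{"tx":0,"ty":-0.2,"tz":0,"twist":0,"grip":0}]'
python3 -c "
from h import *
delta(c2w([-.045,-.0595,.06]),-.272);print(w2c(get_obs()['tool_pos']))
S=cams.snapshot('side');overlay(S,'p1.png',(215,130,350,235),5.5,.009)"
```

```text
time: 15.38
tool_pos: [0.507, -0.2471, 0.059]
ee_rot: [3.141, -0.0, -0.273]
wrist_force: [0.5, -1.0, -0.4]
width: 0.0006
time: 15.88
tool_pos: [0.509, -0.2405, 0.0592]
ee_rot: [3.139, -0.0, -0.273]
wrist_force: [-1.8, -3.1, 0.8]
width: 0.0008
t 15.88 pos [ 0.509  -0.2405  0.0592] rot [ 3.139 -0.    -0.273] w 0.0008 F [-1.81 -3.12  0.77] need cm [ 0.12  0.17 -0.08] twist -0.08
[-0.04621167 -0.05779741  0.05918908]
```

View pics/p1.png

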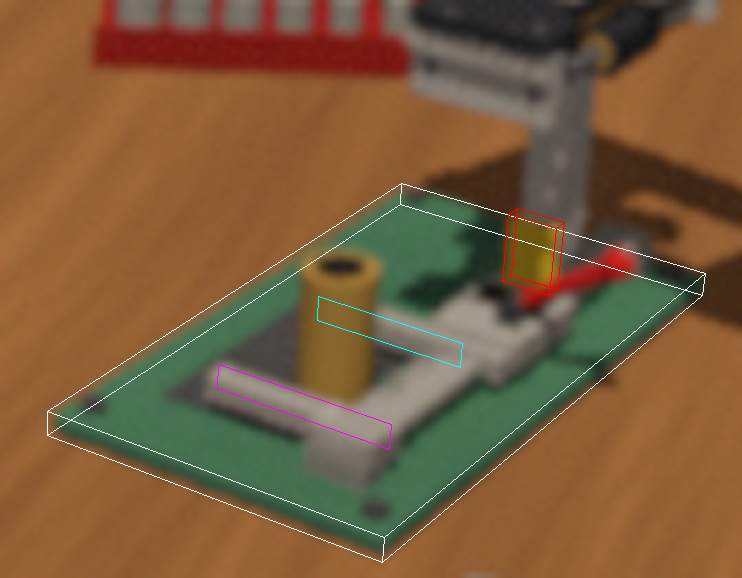

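Contact with the pad at TCP y = -58 mm (about 3.6 N, the sliding friction). Closing most of the way.

```bash
python3 -m crank '[{"tx":0.05,"ty":-0.3,"tz":0,"twist":0,"grip":0},{"tx":0.05,"ty":-0.3,"tz":0,"twist":0,"grip":0},{"tx":0,"ty":-0.3,"tz":0,"twist":0,"grip":0},{"tx":0,"ty":-0.3,"tz":0,"twist":0,"grip":0},{"tx":0,"ty":-0.3,"tz":0,"twist":0,"grip":0},{"tx":0,"ty":-0.3,"tz":0,"twist":0,"grip":0},{"tx":0,"ty":-0.3,"tz":0,"twist":0,"grip":0},{"tx":0,"ty":-0.2,"tz":0,"twist":0,"grip":0}]'
python3 -c "
from h import *
delta(c2w([-.045,-.011,.06]),-.272);print(w2c(get_obs()['tool_pos']))
S=cams.snapshot('side');overlay(S,'p2.png',(215,130,350,235),5.5,.031)"
```

```text
time: 16.92
tool_pos: [0.5164, -0.2172, 0.0589]
ee_rot: [-3.142, 0.0, -0.273]
wrist_force: [-3.4, -2.9, 1.7]
width: 0.0006
t 16.93 pos [ 0.5164 -0.2172  0.0589] rot [-3.142  0.    -0.273] w 0.0006 F [-3.38 -2.92  1.65] need cm [ 0.03 -2.24 -0.11] twist -0.06
[-0.04534208 -0.03338979  0.05893589]
```

View pics/p2.png

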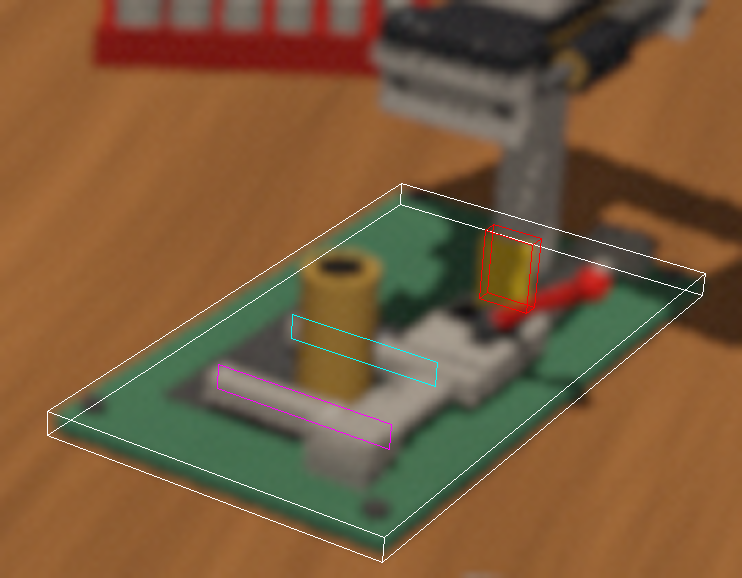

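```bash
python3 -m crank '[{"tx":0,"ty":-0.2,"tz":0,"twist":0,"grip":0},{"tx":0,"ty":-0.2,"tz":0,"twist":0,"grip":0},{"tx":0,"ty":-0.2,"tz":0,"twist":0,"grip":0},{"tx":0,"ty":-0.2,"tz":0,"twist":0,"grip":0},{"tx":0,"ty":-0.2,"tz":0,"twist":0,"grip":0},{"tx":0,"ty":-0.2,"tz":0,"twist":0,"grip":0},{"tx":0,"ty":-0.2,"tz":0,"twist":0,"grip":0},{"tx":0,"ty":-0.1,"tz":0,"twist":0,"grip":0}]'
python3 -c "
from h import *
delta(c2w([-.045,-.011,.06]),-.272);print(w2c(get_obs()['tool_pos']))
S=cams.snapshot('side');overlay(S,'p3.png',(215,130,350,235),5.5,.047)"
```

```text
time: 17.98
tool_pos: [0.5201, -0.2035, 0.059]
ee_rot: [3.14, 0.0, -0.273]
wrist_force: [-3.2, -4.9, 1.9]
width: 0.0006
t 17.98 pos [ 0.5201 -0.2035  0.059 ] rot [ 3.14   0.    -0.273] w 0.0006 F [-3.2  -4.89  1.91] need cm [ 0.04 -0.82 -0.1 ] twist -0.08
[-0.04538004 -0.01915079  0.05897082]
```

View pics/p3.png

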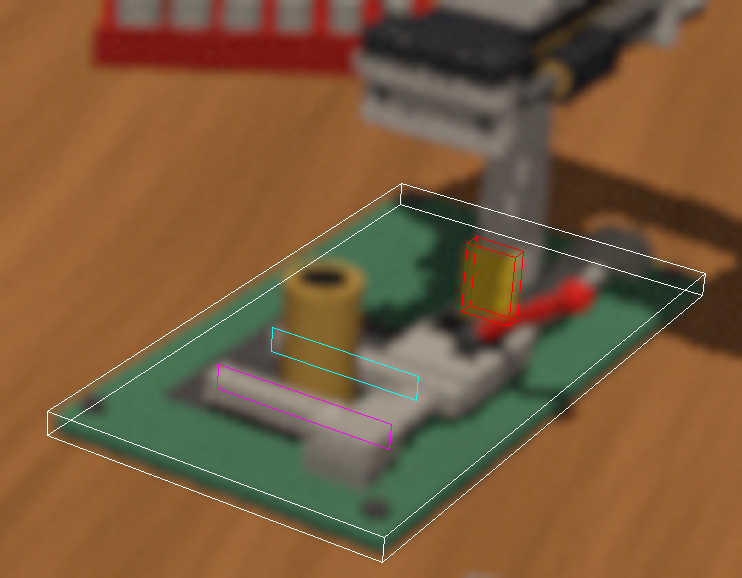

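The bush is being pushed upright, with about 9 mm left. Slowing down.

```bash
python3 -m crank '[{"tx":0,"ty":-0.1,"tz":0,"twist":0,"grip":0},{"tx":0,"ty":-0.1,"tz":0,"twist":0,"grip":0},{"tx":0,"ty":-0.1,"tz":0,"twist":0,"grip":0},{"tx":0,"ty":-0.1,"tz":0,"twist":0,"grip":0},{"tx":0,"ty":-0.1,"tz":0,"twist":0,"grip":0},{"tx":0,"ty":-0.05,"tz":0,"twist":0,"grip":0}]'
python3 -m crank '[{"tx":0,"ty":-0.05,"tz":0,"twist":0,"grip":0},{"tx":0,"ty":-0.05,"tz":0,"twist":0,"grip":0}]'
python3 -c "
from h import *
delta(c2w([-.045,-.011,.06]),-.272);print(w2c(get_obs()['tool_pos']))
S=cams.snapshot('side');overlay(S,'p4.png',(215,130,350,235),5.5,.052);delta(c2w([-.045,-.011,.06]))"
```

```text
time: 18.77
tool_pos: [0.5213, -0.199, 0.0591]
ee_rot: [3.139, 0.0, -0.274]
wrist_force: [-4.3, -7.1, 2.2]
width: 0.0004
time: 19.02
tool_pos: [0.5213, -0.1987, 0.0592]
ee_rot: [3.137, 0.001, -0.274]
wrist_force: [-6.0, -8.3, 2.8]
width: 0.0007
t 19.02 pos [ 0.5213 -0.1987  0.0592] rot [ 3.137e+00  1.000e-03 -2.740e-01] w 0.0007 F [-5.99 -8.26  2.82] need cm [ 0.06 -0.33 -0.08] twist -0.11
[-0.04556658 -0.01427437  0.05916786]
t 19.07 pos [ 0.5213 -0.1987  0.0592] rot [ 3.137e+00  1.000e-03 -2.740e-01] w 0.0003 F [-5.86 -7.01  1.73] need cm [ 0.06 -0.33 -0.09] twist None
```

View pics/p4.png

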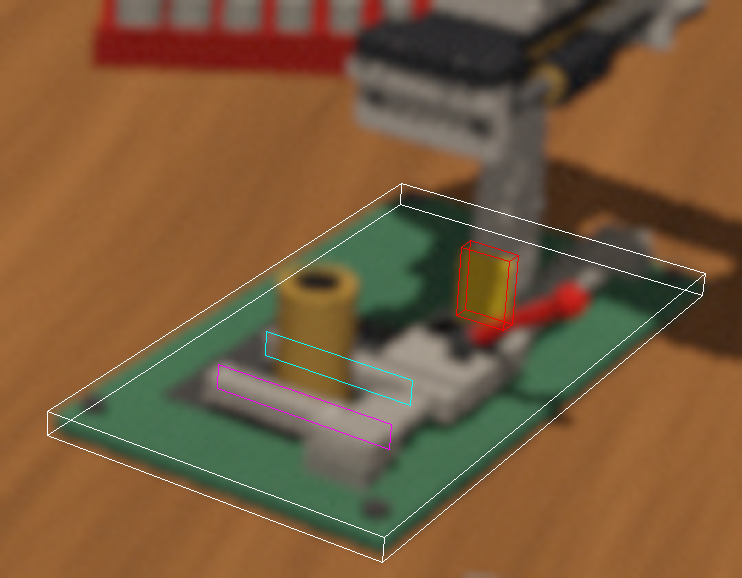

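The force has risen to about 9 N while the last 1 mm of command moved the tool only about 0.3 mm, so both jaws may be touching. I'll measure the bush before pushing more.

Run:
```python
from h import *
np.set_printoptions(precision=4,suppress=True)
y=np.array([-np.sin(CAL[2]),np.cos(CAL[2]),0])
for i in range(2):
    S=cams.snapshot('side')
    rs=[r for r in cams.outline_of(S,"bush_center") if r["centre"][1]<225]
    if rs:
        r=rs[0];m=r["region"].astype(np.float32); x,c=fit([(S,m)],lambda x:cyl(x[0],x[1],.012,.064,.034),c2w([-.005,.080,0])[:2],[.008,.008]); print(r["conf"],c,w2c([*x,.044]))
    o=get_obs();print("Fy",o["wrist_force"]@y,"Fx",o["wrist_force"]@[y[1],-y[0],0],w2c(o["tool_pos"]))
save(S,"z.png",(255,165,320,225),10)
```

```text
0.52 0.29132914543151855 [0.0068 0.0605 0.044 ]
Fy -8.746140426940828 Fx -4.022703847023029 [-0.0456 -0.0143  0.0591]
0.74 0.8758361339569092 [-0.0063  0.1492  0.044 ]
Fy -7.182369419668135 Fx -3.499372389921081 [-0.0456 -0.0143  0.0591]
```

View pics/z.png

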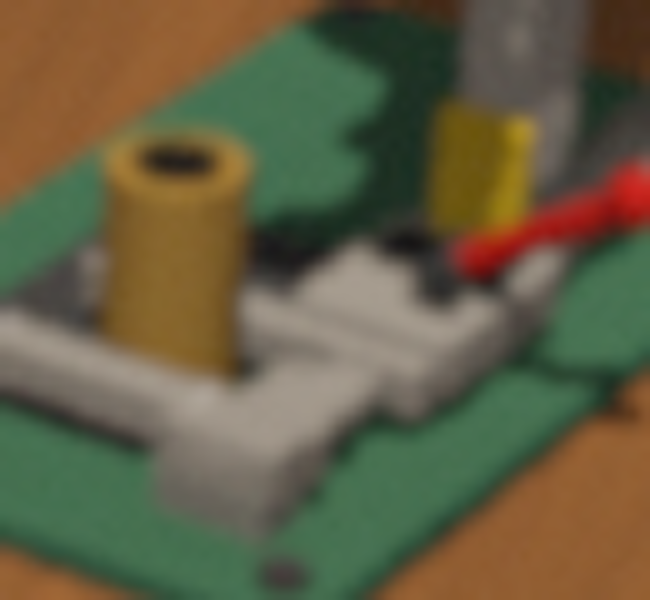

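Run:
```python
from h import *
np.set_printoptions(precision=4,suppress=True)
S=cams.snapshot('side')
d=np.array([-.5,-.5])
print("released",w2c(atz(S,np.array([342/5.5+215,265/5.5+130])+d,.076)))
print("now",w2c(atz(S,np.array([182/10+255,158/10+165])+d,.076)))
save(S,"z2.png",(255,165,320,225),10)
for y in(.08,.083): print(y,(proj(S,c2w([-.006,y,.076]))+.5-[255,165])*10)
# expected base occlusion / fixed jaw top front edge
for x in(-.03,-.006,.03): print("fj edge",x,(proj(S,c2w([x,.1,.032]))+.5-[255,165])*10)
```

```text
released [-0.0071  0.0624  0.076 ]
now [-0.007   0.0799  0.076 ]
0.08 [178.0937 157.0423]
0.083 [171.2145 161.612 ]
fj edge -0.03 [210.4626 385.4787]
fj edge -0.006 [123.5467 355.2138]
fj edge 0.03 [ -3.5515 310.9571]
```

The bush centre is at about y = 80 mm by eye, and contact with the fixed jaw should come at 83. So a small gap may remain. I'll nudge in 0.5 mm steps and compare force with motion.

```bash
cat >> h.py <<'E'
def force(n=6):
    y=np.array([-np.sin(CAL[2]),np.cos(CAL[2]),0]); a=[]
    for i in range(n):
        cams.snapshot("side"); o=get_obs(); a.append([o["wrist_force"]@y,o["wrist_force"]@[y[1],-y[0],0],*(w2c(o["tool_pos"])[:2]*1000)])
    print("Fy,Fx,x,y mm",np.round(np.mean(a,0),2),np.round(np.std(a,0),2))
E
python3 -c "
from h import *
force()"
python3 -m crank '[{"tx":0,"ty":-0.05,"tz":0,"twist":0,"grip":0},{"tx":0,"ty":0,"tz":0,"twist":0,"grip":0}]'
python3 -c "
from h import *
force()"
```

```text
Fy,Fx,x,y mm [ -8.61  -3.08 -45.57 -14.29] [0.64 0.56 0.02 0.01]
time: 19.88
tool_pos: [0.5213, -0.1986, 0.0592]
ee_rot: [3.137, 0.001, -0.274]
wrist_force: [-5.3, -9.5, 2.3]
width: 0.0005
Fy,Fx,x,y mm [ -9.59  -3.58 -45.63 -14.18] [0.34 0.62 0.01 0.01]
```

A 0.5 mm command gave 0.1 mm of motion and about +1 N. Free sliding plus bush drag was only about 5.5 N, so roughly 4–5 N of squeeze now acts between the jaws. That is below the ~9 N of squeeze that would tilt the jaw too far. It has held for over 0.5 s, so I back off.

```bash
python3 -m crank '[{"tx":0,"ty":0.1,"tz":0,"twist":0,"grip":0},{"tx":0,"ty":0.2,"tz":0,"twist":0,"grip":0},{"tx":0,"ty":0.5,"tz":0,"twist":0,"grip":0},{"tx":0,"ty":1,"tz":0,"twist":0,"grip":0},{"tx":0,"ty":1,"tz":0,"twist":0,"grip":0},{"tx":0,"ty":0,"tz":-3,"twist":0,"grip":0},{"tx":0,"ty":0,"tz":-4,"twist":0,"grip":0},{"tx":0,"ty":0,"tz":-2,"twist":0,"grip":0},{"tx":-4,"ty":3,"tz":0,"twist":0,"grip":0},{"tx":-4,"ty":3,"tz":0,"twist":0,"grip":0},{"tx":-4,"ty":3,"tz":0,"twist":0,"grip":0},{"tx":0,"ty":0,"tz":0,"twist":0,"grip":0}]'
python3 - <<'E'
from h import *
np.set_printoptions(precision=4,suppress=True)
S=cams.snapshot('side');T=cams.snapshot('top')
overlay(S,'q.png',(215,140,350,235),5.5,.056); overlay(T,'qT.png',(250,170,400,285),5,.056)
delta(c2w([-.1,.034,.1]))
E
```

```text
time: 21.68
tool_pos: [0.3728, -0.2787, 0.1492]
ee_rot: [3.141, -0.001, -0.278]
wrist_force: [-0.2, -0.3, -0.2]
width: 0.0004
t 21.77 pos [ 0.3751 -0.2779  0.1493] rot [-3.141 -0.002 -0.274] w 0.0005 F [ 0.67  0.09 -0.2 ] need cm [  6.46 -16.39   4.94] twist None
```

View pics/q.png

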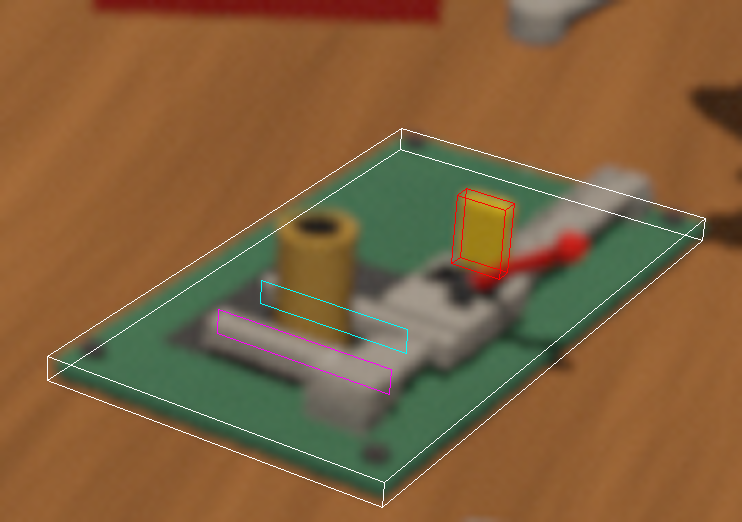

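View pics/qT.png

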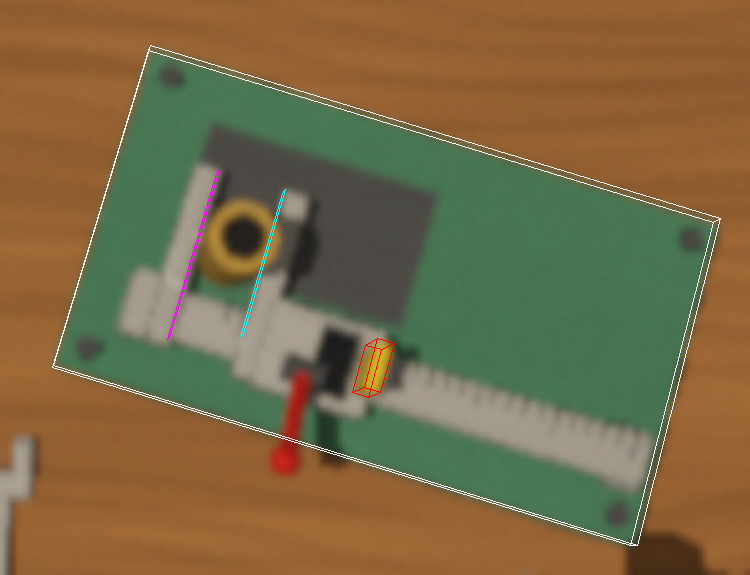

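After release the jaw stays closed on the bush: the overlay at slide 0.056 fits the pad and face, and the bush sits between both jaws in the top view at ~(240,238). Now the lever, whose ball is at top crop (285,461).

Run:
```python
from h import *
np.set_printoptions(precision=4,suppress=True)
T=cams.snapshot('top')
u=np.array([285/5+250-.5,461/5+170-.5])
print(w2c(atz(T,u,.08)))
S=cams.snapshot('side');v=np.array([571/5.5+215-.5,246/5.5+140-.5]); X,e=tri(T,u,S,v);print(w2c(X),e)
delta(c2w([-.105,.034,.12]),-.272)
```

```text
[-0.1023  0.0353  0.08  ]
[-0.1023  0.0348  0.0772] 0.0005156065607112805
t 21.88 pos [ 0.3758 -0.2774  0.1491] rot [-3.141 -0.001 -0.272] w -0.0 F [ 0.59 -0.19 -0.2 ] need cm [  5.95 -16.32   2.92] twist -0.03
```

```bash
python3 -m crank '[{"tx":1.5,"ty":-4.1,"tz":0,"twist":0,"grip":0},{"tx":1.4,"ty":-4.1,"tz":0,"twist":0,"grip":0},{"tx":1.4,"ty":-4.1,"tz":0,"twist":0,"grip":0},{"tx":1.4,"ty":-4.1,"tz":0,"twist":0,"grip":0},{"tx":0,"ty":0,"tz":2.9,"twist":0,"grip":0},{"tx":0,"ty":0,"tz":0,"twist":0,"grip":0},{"tx":0,"ty":0,"tz":0,"twist":0,"grip":0}]'
python3 - <<'E'
from h import *
S=cams.snapshot('side');T=cams.snapshot('top');save(S,'l1.png',(235,110,370,225),5.5)
delta(c2w([-.107,.0347,.12]),-.272)
E
```

```text
time: 22.75
tool_pos: [0.4746, -0.1348, 0.1204]
ee_rot: [3.142, -0.0, -0.273]
wrist_force: [-0.6, 0.3, -0.4]
width: 0.0004
t 22.85 pos [ 0.4747 -0.1355  0.1212] rot [ 3.141e+00 -2.000e-03 -2.740e-01] w 0.0005 F [ 0.01  0.86 -0.13] need cm [ 0.04 -0.06  0.12] twist -0.09
```

View pics/l1.png

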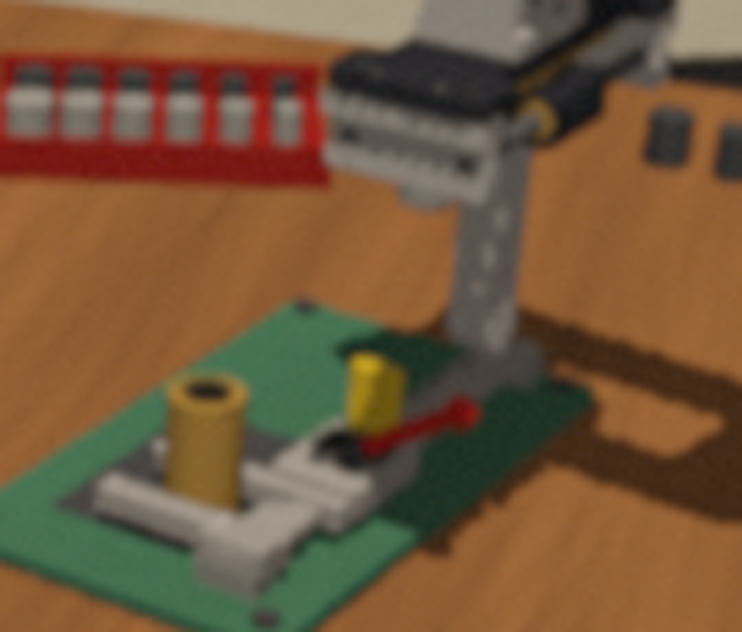

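The fingertip (crop ~(485,345)) is above the red ball (460,412). Pressing down.

```bash
python3 -m crank '[{"tx":0,"ty":0,"tz":1.2,"twist":0,"grip":0},{"tx":0,"ty":0,"tz":1,"twist":0,"grip":0},{"tx":0,"ty":0,"tz":0.4,"twist":0,"grip":0},{"tx":0,"ty":0,"tz":0.4,"twist":0,"grip":0},{"tx":0,"ty":0,"tz":0.4,"twist":0,"grip":0},{"tx":0,"ty":0,"tz":0.4,"twist":0,"grip":0}]'
python3 -m crank '[{"tx":0,"ty":0,"tz":0.4,"twist":0,"grip":0},{"tx":0,"ty":0,"tz":0.4,"twist":0,"grip":0},{"tx":0,"ty":0,"tz":0.4,"twist":0,"grip":0},{"tx":0,"ty":0,"tz":0.3,"twist":0,"grip":0},{"tx":0,"ty":0,"tz":0,"twist":0,"grip":0}]'
python3 - <<'E'
from h import *
S=cams.snapshot('side');save(S,'l2.png',(235,110,370,225),5.5)
delta(c2w([-.107,.0347,.0625]),-.272)
E
```

```text
time: 23.6
tool_pos: [0.4742, -0.135, 0.0819]
ee_rot: [3.141, -0.001, -0.273]
wrist_force: [-1.2, 0.3, 2.1]
width: 0.0006
time: 24.22
tool_pos: [0.4741, -0.135, 0.0665]
ee_rot: [3.142, -0.0, -0.273]
wrist_force: [-0.2, -0.3, -0.1]
width: 0.0006
t 24.27 pos [ 0.4742 -0.135   0.0667] rot [ 3.142 -0.    -0.273] w 0.0004 F [-0.27  0.89  0.09] need cm [ 0.1  -0.03  0.42] twist -0.07
```

View pics/l2.png

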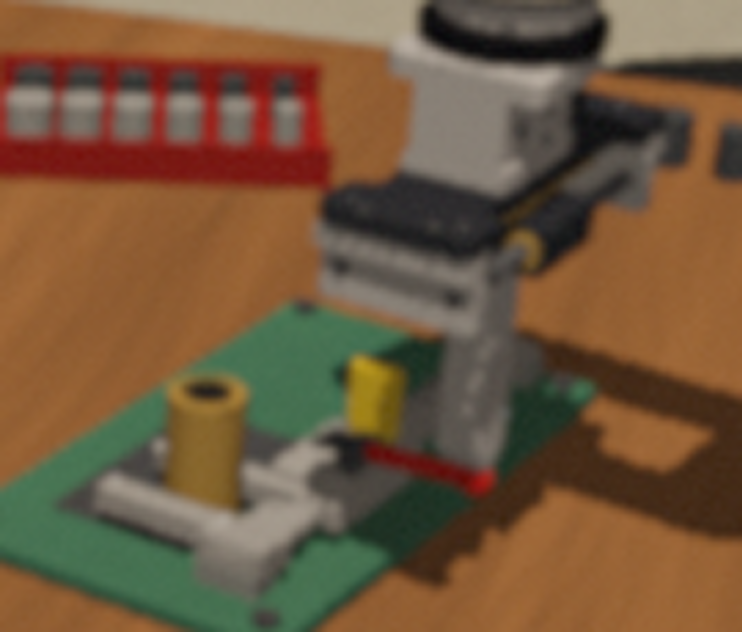

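```bash
python3 -m crank '[{"tx":0,"ty":0,"tz":0.2,"twist":0,"grip":0},{"tx":0,"ty":0,"tz":0.1,"twist":0,"grip":0},{"tx":0,"ty":0,"tz":0,"twist":0,"grip":0}]'
python3 - <<'E'
from h import *
S=cams.snapshot('side');save(S,'l3.png',(275,150,345,210),10)
for a in(.0,.1,.2): print(a,(proj(S,c2w([-.055-.056*np.cos(a),.0345,.044+.056*np.sin(a)]))+.5-[275,150])*10)
delta(c2w([-.107,.0347,.0625]),-.272)
E
```

```text
time: 24.65
tool_pos: [0.474, -0.135, 0.064]
ee_rot: [3.141, -0.0, -0.273]
wrist_force: [-1.2, -0.1, 0.8]
width: 0.0003
0.0 [457.96081536 484.05131425]
0.1 [459.13909117 462.54252821]
0.2 [458.15045457 440.46479847]
t 24.7 pos [ 0.4741 -0.135   0.064 ] rot [ 3.141 -0.    -0.273] w 0.0002 F [0.36 0.43 1.85] need cm [ 0.12 -0.03  0.15] twist -0.07
```

View pics/l3.png

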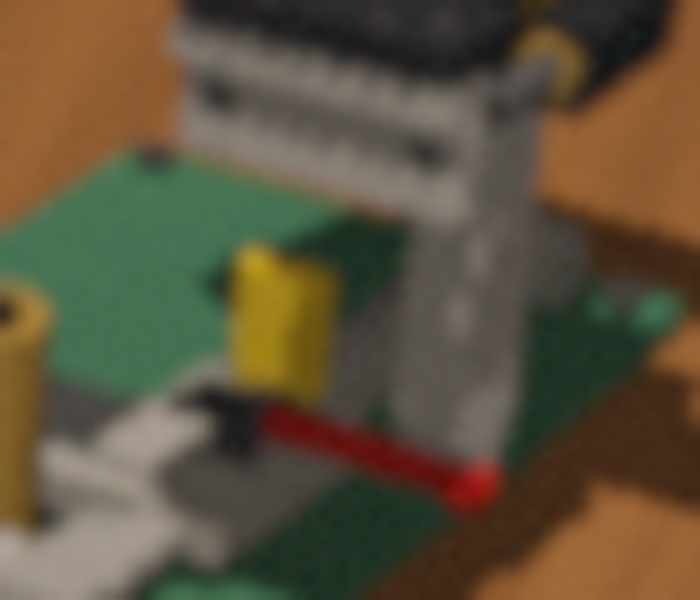

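The ball now shows at about (472,486), close to the predicted level position (458,484). I press to the stop and watch the force.

```bash
python3 -m crank '[{"tx":0,"ty":0,"tz":0.1,"twist":0,"grip":0},{"tx":0,"ty":0,"tz":0.1,"twist":0,"grip":0},{"tx":0,"ty":0,"tz":0,"twist":0,"grip":0}]'
python3 -m crank '[{"tx":0,"ty":0,"tz":0.1,"twist":0,"grip":0},{"tx":0,"ty":0,"tz":0,"twist":0,"grip":0},{"tx":0,"ty":0,"tz":0,"twist":0,"grip":0}]'
```

```text
time: 25.08
tool_pos: [0.4739, -0.135, 0.0621]
ee_rot: [3.141, 0.0, -0.273]
wrist_force: [-1.3, 0.3, 2.2]
width: 0.0005
time: 25.45
tool_pos: [0.4739, -0.1349, 0.0613]
ee_rot: [3.141, 0.0, -0.273]
wrist_force: [-2.2, 1.2, 5.4]
width: 0.0004
```

Force has risen to 5.4 N at TCP z 61.3 mm (stop expected at 62.5), so the lever is at its stop. Retracting and checking.

```bash
python3 -m crank '[{"tx":0,"ty":0,"tz":-0.5,"twist":0,"grip":0},{"tx":0,"ty":0,"tz":-1.5,"twist":0,"grip":0},{"tx":0,"ty":0,"tz":-3.5,"twist":0,"grip":0},{"tx":0,"ty":0,"tz":-4,"twist":0,"grip":0},{"tx":-3,"ty":4,"tz":0,"twist":0,"grip":0},{"tx":-3,"ty":5,"tz":0,"twist":0,"grip":0},{"tx":-3,"ty":5,"tz":0,"twist":0,"grip":0},{"tx":-1,"ty":5,"tz":0,"twist":0,"grip":0},{"tx":0,"ty":0,"tz":0,"twist":0,"grip":0},{"tx":0,"ty":0,"tz":0,"twist":0,"grip":0}]'
python3 - <<'E'
from h import *
S=cams.snapshot('side');T=cams.snapshot('top')
overlay(S,'f.png',(215,140,350,235),5.5,.056); save(T,'fT.png',(250,170,400,285),5); save(T,'fTz.png',(275,195,335,245),12)
save(S,'fS.png',(130,110,400,340),2.9)
print((proj(S,c2w([-.111,.0345,.044]))+.5-[215,140])*5.5)
E
```

```text
time: 26.7
tool_pos: [0.3268, -0.2909, 0.1565]
ee_rot: [-3.141, -0.001, -0.274]
wrist_force: [-1.1, 0.6, 0.3]
width: 0.0007
[581.87844845 321.22822284]
```

View pics/f.png

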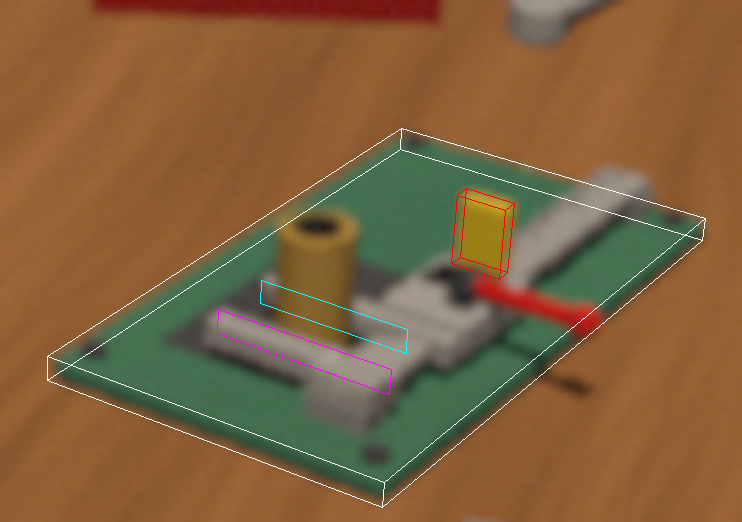

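View pics/fTz.png

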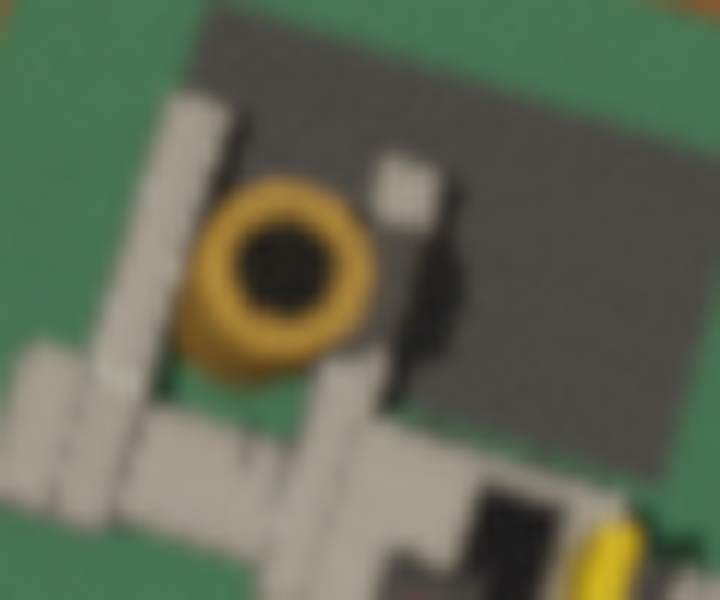

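View pics/fS.png

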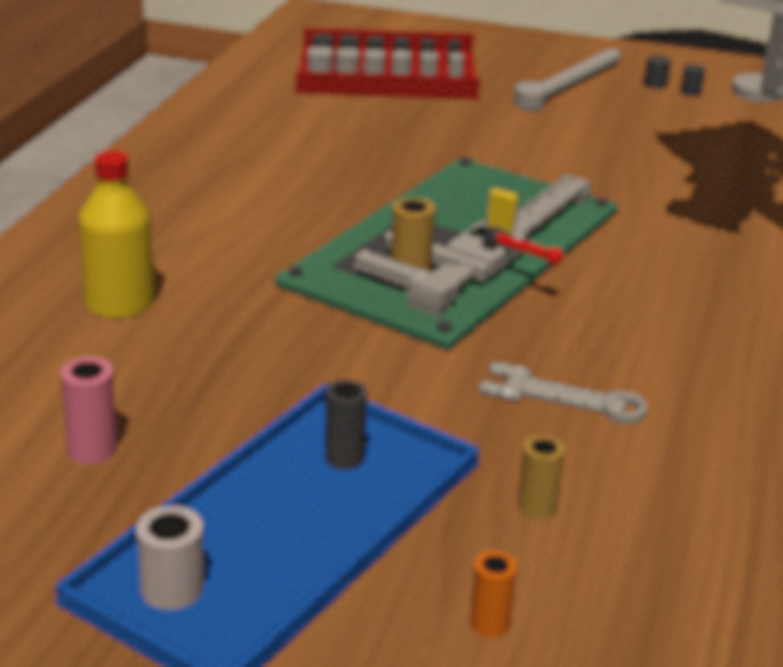

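The lever is level and the bush upright, with the bystanders in place. As a last check I measure the jaw gap from the top-view edges.

Run:
```python
from h import *
np.set_printoptions(precision=4,suppress=True)
T=cams.snapshot('top')
for n,u in(("fix",(233,115)),("fix",(158,390)),("slide",(373,172)),("slide",(318,365)),("slide",(283,490))):
    print(n,w2c(atz(T,np.array(u)/12+[275,195]-.5,.032)))
print("bush top",w2c(atz(T,np.array((285,266))/12+[275,195]-.5,.076)))
o=get_obs();print(o["time"],o["qvel"],o["wrist_force"])
```

```text
fix [0.0285 0.098  0.032 ]
fix [-0.0308  0.0968  0.032 ]
slide [0.0257 0.0671 0.032 ]
slide [-0.0161  0.0669  0.032 ]
slide [-0.0429  0.0666  0.032 ]
bush top [-0.0061  0.0825  0.076 ]
26.85 [ 0.0047  0.0019  0.0025 -0.0018 -0.0023 -0.0005] [-0.0857  0.7233  0.091 ]
```

The jaw edges read about 30–31 mm apart for a 34 mm bush (edge blur biases this low), and parallel within about 0.015 rad. So there is no gap. Handing in.

```bash
python3 -c "
from h import *
print(ticket.close_job())"
```

```text
the job is handed in; nothing more can be done
None
```

The job is handed in at about 27 s of the 72 s allowed; no verdict is reported. The larger brass bush from the tray stands upright between the jaws, and the red lock lever is down flat.

**What I did:**
- **Placing:** I set the bush down at about caliper (-7, 62) mm and let go of it.
- **Closing:** I pushed the thumb pad on the beam line until the force rose to about 9.6 N. Free sliding plus the drag of the bush was about 5.5 N, so both jaws were squeezing it with roughly 4–5 N. It held there for over 0.5 s before I backed off.
- **Locking:** I pressed the lever onto its stop, where the force reached 5.4 N, and retracted the arm clear.

**Last checks:**
- **Bush:** It is upright, with its centre at about caliper (-6, 82.5) mm.
- **Sliding jaw:** It is within about 0.015 rad of square after release. I only estimated the tilt while squeezing, at about 0.04 rad at most.
- **Lever and bystanders:** The lever ball is at its level position, and the bystanders look unmoved in the side view.

**Checks that disagreed:**
- **Jaw gap:** It read 30–31 mm from the picture edges, although the bush is 34 mm wide. I put this down to edge blur; it gives no sign of play.
- **Bush position under squeeze:** The network outline fits were unusable there, and by eye I got y = 80 mm instead of 83. I relied on force against motion, and later on the top view.

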